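Seat the jaw insert and flip its keeper flag over

ROBOT

A 7-joint arm with a two-finger parallel gripper is mounted at the origin on a cart in front of the work surface, level with it; the furniture and walls round the work are solid. World frame = base frame: x ahead of the robot, y to its left, z up, the work surface at z = 0. Lengths are in m, angles in rad, forces in N, time in s.
With the tool pointing down it reaches from about 0.4 to 0.85 m from the base axis. Payload 4.5 kg.
Tool frame: the origin (TCP) lies on the centre line of the jaws, within the pads' length; the fingertips stand 11 mm ahead of it and the grasp point (between the pads) lies 8 mm behind it; z points along the fingers, y is the line along which they close (so a half turn about z gives the same grasp; the last joint's range is limited). The gripper opens to 88 mm and grips with 3 to 60 N. Pads are 18 mm wide; open, the fingers measure 123 mm over their backs; the gripper's body (75 mm by 187 mm) begins 45 mm behind the grasp point.
Start: joints at [-1.074, 0.689, -0.195, 1.565, 0.157, 0.902, -0.215], TCP at [0.279, 0.559, 0.25] pointing down, gripper open.
Joint ranges: [-3.01, 3.01], [-0.46, 2.08], [-1.47, 1.51], [0.13, 2.56], [-1, 4.14], [0.04, 2.09], [-2.66, 2.66]. Speed limits (rad/s): [2.57, 2.57, 3.14, 3.14, 3.14, 3.14, 3.14].

INTERFACE

Orientations are given as a unit quaternion [x, y, z, w].
In Python, from plant import * gives the robot as it stands. The module is installed in compiled form; this text tells all that it offers.
- The arm moves only by the tool send_rows, never from a script. Its argument "motion" is a list of rows, each an object of numbers: "x", "y", "z": the shift along the tool's x, y, z in cm; "rx", "ry", "rz": the turn, a rotation vector about the tool's x, y, z in rad; "jaw": the finger opening in cm, from 0 to 8.81. In form: [{"x": .., "y": .., "z": .., "rx": .., "ry": .., "rz": .., "jaw": ..}, ...]. A call has exactly 5 rows; each row shifts and turns the commanded pose from where the row before left it, along the tool's axes as they then stand; what a row does not reach is not made up. A row lasts 1/10 s, in which the tool goes at most 50 mm and 8.59 degrees, less where a joint would pass 70% of its speed; a pose out of reach is approached as far as the arm can. A call is refused whole if a number of a shift passes 5 or a number of a turn 0.15, either way. A call with a gripper value outside its range is refused whole. The fingers move at their own pace and stop on an object; "grip_force" is the grip in N (left out, the last holds). Time passes only in rows, so rows that do not move let the fingers close, or fill a call up. It gives the time, the measured TCP pose, the force, the opening and the grip force at its end, in the units of the state.
- get_state(): the state, without advancing time (a new reading comes with each control period).
- snapshot(name): name is "scene" or "top" or "wrist"; returns a dict with "img" (400x640x3 uint8, red, green, blue), "vertical_fov" (degrees; the focal length in pixels is half the picture's height over the tangent of half this angle, whatever the lens; pixels are square), "cx", "cy" (the principal point, pixels), "D" ([k1, k2, p1, p2, k3] as OpenCV has them; the pictures are not rectified), "extrinsics" (4x4, takes a point from camera to world coordinates). Camera axes: x right, y up, looking along -z (the intrinsics and any distortion apply to the point x, -y, -z); pixel columns grow to the right and rows downward; lengths in m; the calibration is good to about 2 mm. A picture is of the moment at which its call begins. There is no depth.
- finish_job(): hands the job in; it is judged then, once.
The state is a dict: "clock": time; "q": joint angles; "qd": joint speeds; "joint_torque": joint torques, N m; "tool_pos": TCP position; "eef_rot": TCP orientation; "contact_force": force on the tool from outside, world axes, zero at the start; "moment": the same for the moment, N m; "opening": opening from 0.0 (shut) to 1.0 (fully open); "finger_force": force on a finger pad.
Only numpy, scipy, OpenCV 4.12 (cv2) and the standard library are available. Lean on these libraries where they do the work, as an engineer would, in place of code of your own. Each camera call takes 0.05 s, during which the arm holds its last target. There are 200 camera calls.

TASK

Of the three jaw-insert nests on the rail, one has its insert sticking out over the open left side. With the fingertips, push that insert fully home against the stop at the right of its nest, then flip that nest's hinged keeper flag from its front position all the way over its pivot, half a turn, until it lies flat over the insert and shows its other face (a solid round mark). Pick nothing up, leave the empty nest's flag lying open and the covered nest's flag closed, and do not disturb the other things on the bench.

Things in the scene. Friction and masses are not known exactly. Their poses are not given: they have to be found in the camera images.
- nest_a: Nest whose insert sticks out: grey pedestal, aluminium deck; three alike 100 mm apart on a 66 x 303 x 10 mm rail; fixed. Origin under its foot, at z = 10 mm; x to the back, y left. Deck 50 (x) by 46 (y) mm, top at z = 54. On it guide walls 10 high at x = +-21, y -20 to 8, and an end stop 10 high with its face at y = -16; left (+y) side open. Posts at x = 23, up to z = 72, carry the closed flag.
- insert_a_mid (a point): Centre (half-way up) of the black steel jaw insert in nest_a: loose block 36 (nest x) by 28 (nest y) by 13 mm, 15 with its studs, about 85 g. It slides along y on the deck between the guide walls, 1.5 mm play a side. Home = against the end stop, this point at y = -2 mm in the nest's frame; it starts 12 to 17 mm left of that.
- nest_a_hinge (a point): Pivot of nest_a's flag, at x = -32, y = 0, z = 74 mm in the nest's frame; axis along the nest's y. Friction hinge: the flag stays where it is left; turning it takes about 0.04 N m (0.8 N at the tab), so it must be pushed all the way down. Hinge cheeks at x -38 to -26, y = +-18 to +-22, top at z = 80; below the flag's front part about 80 mm of free air.
- flag_a (a joint): Angle of nest_a's keeper flag, rad: 0 = level to the front (towards the robot), face with an open ring up; pi/2 upright; pi = level to the back over the nest, face with a solid round mark up. Aluminium leaf 3 mm thick (centred on the axis), 34 wide, reaching 60 mm from the pivot, then a thumb tab 30 wide bent 60 degrees up (at angle 0; down at pi).
- flag_a_tab (a point): Middle of the outer edge of the thumb tab of nest_a's flag: 66 mm from the pivot, 11 mm above it at angle 0. Along the leaf's left edge (nest y 14.5 to 17.5, 12 to 48 mm from the pivot) a keeper lip 15 mm high stands up at 0 and hangs down at pi, just left of an insert that is home; if the insert is not home the lip lands on it and the flag cannot lie flat.
- nest_b: the empty nest, same build and frame as nest_a; no insert in it; fixed
- flag_b (a joint): angle of the empty nest's flag (as flag_a); lies open at the front, near 0, and must stay there
- nest_c: the covered nest, same build and frame as nest_a, its insert at home under the closed flag; fixed
- flag_c (a joint): angle of the covered nest's flag (as flag_a); closed, near pi, and must stay there
- spare_insert: a loose jaw insert like the others, 36 x 28 x 15 mm, lying on the bench in front of the rail; origin at the centre of its underside; a bystander
- loupe: black loupe, 37 mm across, 34 mm high, standing on the bench; origin at the centre of its underside; a bystander
- hex_key: dark hex key, 78 mm long, 5 mm thick, lying on the bench in front of the rail; origin at the centre of its underside; a bystander
- tweezers: black tweezers, 130 mm long, 7 mm high, lying behind the rail; origin at the centre of its underside; a bystander
- pin_vial: white vial with a red cap, 64 mm long, 17 mm thick, lying behind the rail; origin at the centre of its underside; a bystander
- wash_bottle: white bottle with a blue cap, 58 mm across, 118 mm high, standing behind the rail; origin at the centre of its underside; a bystander

How it is judged:
By the outcome, as a careful person would: the job done as asked, in the order asked, and still so for the second after the job is handed in, with the robot touching nothing.
It also fails if it takes over 48 s, if anything falls off the work surface, if the arm or the gripper's body presses on something with over 40 N, if the wrist force passes 120 N, or if a joint passes its speed limit or range.

## Working session

There is one attempt and no reset: what is moved stays moved. The work goes in short steps, Python scripts to look and compute and a tool call to move; the robot and the scene stay as the last step left them, time stands still between calls to the robot, and variables do not carry over. Pictures are saved under pics/ and viewed, at most 10 in all, crops included, and the job is handed in when it is done.

Besides the shell and the picture viewer there is one more tool, called after "Call:" as name(argument=value, ...), one argument or row to a line, values as JSON. send_rows: Moves the arm, as the interface text tells. Its arguments: {"type":"object","properties":{"motion":{"type":"array"},"grip_force":{"type":"number"}},"required":["motion"]}

```bash
mkdir -p pics
cat > h.py <<'E'
from plant import *
import numpy as np, cv2
def snap(n,f):
    s=snapshot(n); cv2.imwrite(f'pics/{f}.png',s['img'][:,:,::-1]); np.save(f'pics/{f}.npy',s,allow_pickle=True); return s
def load(f): return np.load(f'pics/{f}.npy',allow_pickle=True).item()
def K(s):
    f=s['img'].shape[0]/2/np.tan(np.radians(s['vertical_fov'])/2)
    return np.array([[f,0,s['cx']],[0,f,s['cy']],[0,0,1.]])
def ray(s,uv):
    p=cv2.undistortPoints(np.array([[uv]],float),K(s),np.array(s['D'],float))[0,0]
    E=np.array(s['extrinsics']); return E[:3,3],E[:3,:3]@np.array([p[0],-p[1],-1])
def onz(s,uv,z):
    o,d=ray(s,uv); return o+d*(z-o[2])/d[2]
def proj(s,P):
    E=np.array(s['extrinsics']); c=(np.atleast_2d(P)-E[:3,3])@E[:3,:3]
    c=c*[1,-1,-1]; return cv2.projectPoints(c,np.zeros(3),np.zeros(3),K(s),np.array(s['D'],float))[0][:,0]
E
python3 - <<'E'
from h import *
a=snap('scene','s0');b=snap('top','t0')
for s in(a,b): print(s['vertical_fov'],s['cx'],s['cy'],np.round(s['extrinsics'],3).tolist())
print(get_state())
E
```

```text
42.68169172735969 315.2586555715811 199.89149773982092 [[-1.0, -0.011, 0.012, 0.596], [0.016, -0.44, 0.898, 1.077], [-0.005, 0.898, 0.44, 0.553], [0.0, 0.0, 0.0, 1.0]]
44.77953909146115 318.9401600669079 192.15713248187075 [[0.025, 0.993, -0.118, 0.453], [-1.0, 0.025, -0.007, 0.105], [-0.004, 0.118, 0.993, 1.184], [0.0, 0.0, 0.0, 1.0]]
{'clock': 0.1, 'q': array([-1.07418054,  0.68989185, -0.19448867,  1.56621234,  0.15730868,
        0.90254256, -0.21508746]), 'qd': array([-0.00034955, -0.00071311,  0.00284726, -0.00201853, -0.00043868,
        0.00168715, -0.00115843]), 'joint_torque': array([-3.48298483e-03, -5.28497386e+01, -1.27144977e+00, -1.53839368e+01,
       -5.25202369e-02,  1.96349443e-03,  2.96630799e-05]), 'tool_pos': array([0.27885564, 0.55872995, 0.24900198]), 'eef_rot': array([ 2.29315626e-01,  9.73351761e-01, -8.24305434e-04, -1.15179552e-04]), 'contact_force': array([0.04500519, 1.3012453 , 0.10264585]), 'moment': array([-0.04556619, -0.02583825, -0.0742326 ]), 'finger_force': 0.0, 'opening': 1.0048947532238905}
```

View pics/t0.png

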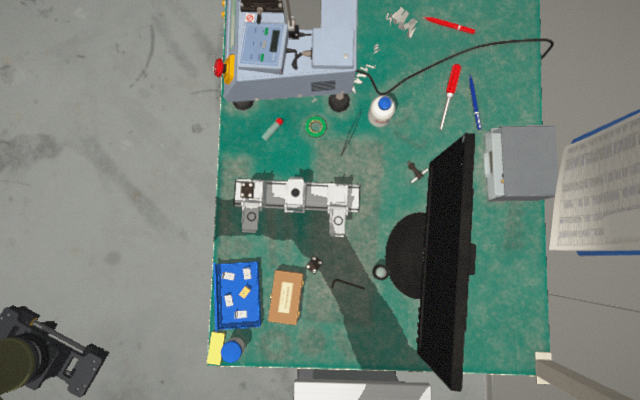

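View pics/s0.png

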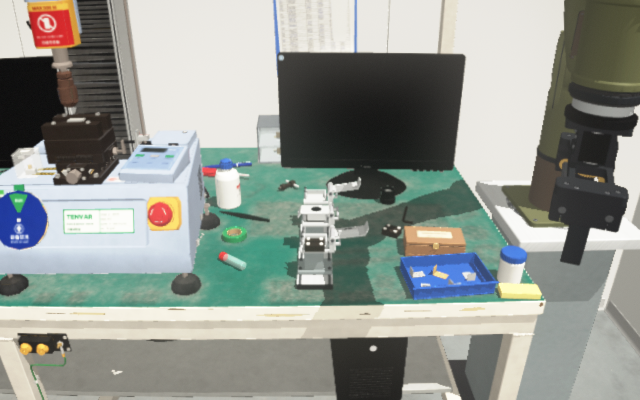

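The top view shows the left nest (247,190) holding an insert with its flag open at the front (251,217). The middle nest (295,193) is closed and the right nest (340,190) is empty and open. I'll zoom in on the details.

Run:
```python
from h import *
b=load('t0')['img'][165:245,225:365,::-1]; a=load('s0')['img'][170:295,280:380,::-1]
A=cv2.resize(a,None,fx=4,fy=4,interpolation=cv2.INTER_CUBIC);B=cv2.resize(b,None,fx=5,fy=5,interpolation=cv2.INTER_CUBIC)
cv2.imwrite('pics/tc.png',B);cv2.imwrite('pics/sc.png',A)
```

```text
(no output)
```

View pics/tc.png

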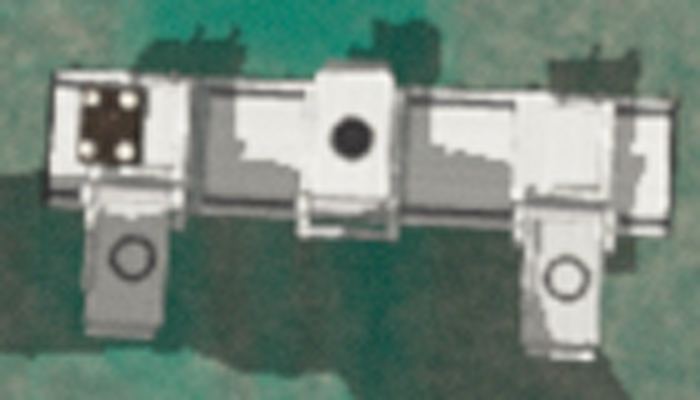

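View pics/sc.png

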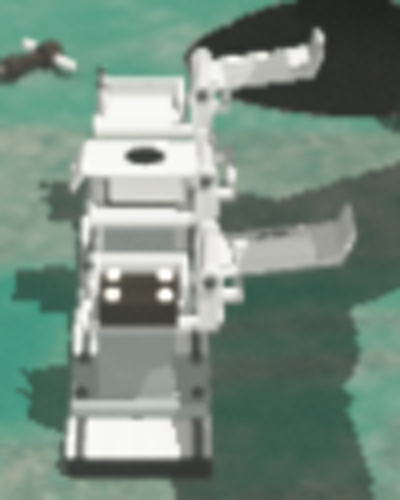

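Left nest = nest_a: insert at crop (112,125) displaced left, ring at (132,258). The middle dot at (352,138) is nest_c and the right ring at (566,278) is nest_b.

Run:
```python
from h import *
t=load('t0');s=load('s0')
T=lambda u,v,z:np.round(onz(t,(225+(u-2)/5,165+(v-2)/5),z),4)
S=lambda u,v,z:np.round(onz(s,(280+(u-1.5)/4,170+(v-1.5)/4),z),4)
c={k:T(*p,.01) for k,p in dict(LF=(48,205),LB=(52,72),RB=(672,102),RF=(668,232)).items()}
print(c, [np.linalg.norm(c[a]-c[b]) for a,b in(('LF','LB'),('LB','RB'),('RB','RF'),('RF','LF'))])
for n,p in dict(ringA=(132,258,.0855),ringB=(566,278,.0855),dotC=(352,138,.0855),insA=(112,125,.0775)).items(): print(n,T(*p))
print('scene: ins',S(140,284,.0775),'dotC',S(145,156,.0855),'rail LF',S(212,461,.01),'LB',S(67,461,.01))
y=c['LB'][:2]-c['RB'][:2]+c['LF'][:2]-c['RF'][:2]; y/=np.linalg.norm(y); print('y axis',y, 'yaw',np.arctan2(-y[0],y[1]))
m=np.mean([v for v in c.values()],0); print('rail centre',m)
x=np.array([y[1],-y[0]])
for n,p in dict(ringA=(132,258,.0855),ringB=(566,278,.0855),dotC=(352,138,.0855),insA=(112,125,.0775)).items():
  d=T(*p)[:2]-m[:2]; print(n,'local',d@x,d@y)
```

```text
{'LF': array([0.5544, 0.3176, 0.01  ]), 'LB': array([0.6195, 0.3186, 0.01  ]), 'RB': array([0.6123, 0.0157, 0.01  ]), 'RF': array([0.5487, 0.0167, 0.01  ])} [np.float64(0.06510768003853314), np.float64(0.3029855607120577), np.float64(0.06360786114938938), np.float64(0.30095398319344435)]
ringA [0.5247 0.2648 0.0855]
ringB [0.5205 0.0681 0.0855]
dotC [0.5819 0.1669 0.0855]
insA [0.5861 0.2777 0.0775]
scene: ins [0.5865 0.2729 0.0775] dotC [0.5823 0.1606 0.0855] rail LF [0.555  0.3164 0.01  ] LB [0.6205 0.3149 0.01  ]
y axis [0.02135982 0.99977185] yaw -0.021361440547194712
rail centre [0.583725 0.16715  0.01    ]
ringA local -0.061097319662584415 0.09636695831584582
ringB local -0.06109488563703947 -0.1003778764170526
dotC local -0.0018192436779141566 -0.00028892462748901504
insA local 1.3130491545291916e-05 0.11057550792372689
```

Call:
send_rows(
  motion=[
    {"x": -3.5,"y": -0.3,"z": -0.5},
    {"x": -3.5,"y": -0.3,"z": -0.5},
    {"x": -3.5,"y": -0.3,"z": -0.5},
    {"x": -3.5,"y": -0.3,"z": -0.5},
    {"x": -3.5,"y": -0.3,"z": -0.5,"jaw": 0},
  ],
)

```text
schema error: expected keys x, y, z, rx, ry, rz, jaw
```

Call:
send_rows(
  motion=[
    {"x": -3.5,"y": -0.3,"z": -0.5},
    {"x": -3.5,"y": -0.3,"z": -0.5},
    {"x": -3.5,"y": -0.3,"z": -0.5},
    {"x": -3.5,"y": -0.3,"z": -0.5},
    {"x": -3.5,"y": -0.3,"z": -0.5,"jaw": 0},
  ],
)

```text
schema error: expected keys x, y, z, rx, ry, rz, jaw
```

Call:
send_rows(
  motion=[
    {"rz": 0.14,"jaw": 0},
    {"rz": 0.14,"jaw": 0},
    {"rz": 0.14,"jaw": 0},
    {"rz": 0.14,"jaw": 0},
    {"rz": 0.14,"jaw": 0},
  ],
)

```text
schema error: expected keys x, y, z, rx, ry, rz, jaw
```

Call:
send_rows(
  motion=[
    {"rz": 0.14,"jaw": 0},
    {"rz": 0.14,"jaw": 0},
    {"rz": 0.14,"jaw": 0},
    {"ry": -0.14,"jaw": 0},
    {"ry": -0.14,"jaw": 0},
  ],
)

```text
schema error: expected keys x, y, z, rx, ry, rz, jaw
```

Call:
send_rows(
  motion=[
    {"ry": -0.14,"jaw": 0},
    {"ry": -0.14,"jaw": 0},
    {"ry": -0.14,"jaw": 0},
    {"ry": -0.14,"jaw": 0},
    {"ry": -0.14,"jaw": 0},
  ],
)

```text
schema error: expected keys x, y, z, rx, ry, rz, jaw
```

Call:
send_rows(
  motion=[
    {"x": -3.5,"y": -0.3,"z": -0.5,"rx": 0,"ry": 0,"rz": 0,"jaw": 0},
    {"x": -3.5,"y": -0.3,"z": -0.5,"rx": 0,"ry": 0,"rz": 0,"jaw": 0},
    {"x": -3.5,"y": -0.3,"z": -0.5,"rx": 0,"ry": 0,"rz": 0,"jaw": 0},
    {"x": -3.5,"y": -0.3,"z": -0.5,"rx": 0,"ry": 0,"rz": 0,"jaw": 0},
    {"x": -3.5,"y": -0.3,"z": -0.5,"rx": 0,"ry": 0,"rz": 0,"jaw": 0},
  ],
)

```text
clock: 0.6
tool_pos: [0.4298, 0.4666, 0.2745]
eef_rot: [0.229, 0.973, -0.0, -0.0]
contact_force: [-0.4, -0.1, -0.0]
opening: 0.571
finger_force: 0.0
```

Call:
send_rows(
  motion=[
    {"x": -3.5,"y": -0.3,"z": -0.5,"rx": 0,"ry": 0,"rz": 0,"jaw": 0},
    {"x": -3.5,"y": -0.3,"z": -0.5,"rx": 0,"ry": 0,"rz": 0,"jaw": 0},
    {"x": -3.5,"y": -0.3,"z": -0.5,"rx": 0,"ry": 0,"rz": 0,"jaw": 0},
    {"x": -3.5,"y": -0.3,"z": -0.5,"rx": 0,"ry": 0,"rz": 0,"jaw": 0},
    {"x": -3.5,"y": -0.3,"z": -0.5,"rx": 0,"ry": 0,"rz": 0,"jaw": 0},
  ],
)

```text
clock: 1.1
tool_pos: [0.5797, 0.375, 0.2994]
eef_rot: [0.229, 0.973, -0.0, -0.0]
contact_force: [0.1, 0.8, -0.4]
opening: 0.117
finger_force: 0.0
```

Call:
send_rows(
  motion=[
    {"x": 0,"y": 0,"z": 0,"rx": 0,"ry": 0,"rz": 0.14,"jaw": 0},
    {"x": 0,"y": 0,"z": 0,"rx": 0,"ry": 0,"rz": 0.14,"jaw": 0},
    {"x": 0,"y": 0,"z": 0,"rx": 0,"ry": 0,"rz": 0.14,"jaw": 0},
    {"x": 0,"y": 0,"z": 0,"rx": 0,"ry": 0,"rz": 0.14,"jaw": 0},
    {"x": 0,"y": 0,"z": 0,"rx": 0,"ry": 0,"rz": 0.14,"jaw": 0},
  ],
)

```text
clock: 1.6
tool_pos: [0.5785, 0.376, 0.2991]
eef_rot: [0.552, 0.834, -0.001, -0.0]
contact_force: [-0.5, 0.1, 0.4]
opening: 0.005
finger_force: 0.0
```

Call:
send_rows(
  motion=[
    {"x": 0,"y": 0,"z": 0,"rx": 0,"ry": 0,"rz": 0.14,"jaw": 0},
    {"x": 0,"y": 0,"z": 0,"rx": 0,"ry": 0,"rz": 0.14,"jaw": 0},
    {"x": 0,"y": 0,"z": 0,"rx": 0,"ry": 0,"rz": 0.14,"jaw": 0},
    {"x": 0,"y": 0,"z": 0,"rx": 0,"ry": -0.14,"rz": 0,"jaw": 0},
    {"x": 0,"y": 0,"z": 0,"rx": 0,"ry": -0.14,"rz": 0,"jaw": 0},
  ],
)

```text
clock: 2.1
tool_pos: [0.5795, 0.3744, 0.301]
eef_rot: [0.705, 0.694, -0.101, 0.1]
contact_force: [0.7, 0.6, -1.1]
opening: 0.007
finger_force: 0.0
```

Call:
send_rows(
  motion=[
    {"x": 0,"y": 0,"z": 0,"rx": 0,"ry": -0.14,"rz": 0,"jaw": 0},
    {"x": 0,"y": 0,"z": 0,"rx": 0,"ry": -0.14,"rz": 0,"jaw": 0},
    {"x": 0,"y": 0,"z": 0,"rx": 0,"ry": -0.14,"rz": 0,"jaw": 0},
    {"x": 0,"y": 0,"z": 0,"rx": 0,"ry": -0.14,"rz": 0,"jaw": 0},
    {"x": 0,"y": 0,"z": 0,"rx": 0,"ry": -0.14,"rz": 0,"jaw": 0},
  ],
)

```text
clock: 2.6
tool_pos: [0.5782, 0.3772, 0.2996]
eef_rot: [0.627, 0.62, -0.336, 0.332]
contact_force: [0.2, -0.0, -0.4]
opening: 0.007
finger_force: 0.0
```

```bash
cat >> h.py <<'E'
from scipy.spatial.transform import Rotation as R
A0=np.array([.5858,.265,.010]); YA=-.0214
RN=R.from_euler('z',YA).as_matrix()
def st():
    s=get_state(); M=R.from_quat(s['eef_rot']).as_matrix(); p=s['tool_pos']
    print('t %.2f'%s['clock'],'tcp',np.round(p,4),'nest',np.round(RN.T@(p-A0)*1e3,1),'F',np.round(s['contact_force'],1),'open %.2f'%s['opening'])
    print('toolz',np.round(M[:,2],3),'tooly',np.round(M[:,1],3),'q',np.round(s['q'],2))
    return s,M,p
E
python3 -c "
from h import *
st()"
```

```text
t 2.60 tcp [0.5782 0.3772 0.2996] nest [-10.  112.  289.6] F [ 0.2 -0.  -0.4] open 0.01
toolz [-0.009 -0.833 -0.553] tooly [ 1.    -0.011  0.   ] q [-0.97  1.23  0.39  0.6   0.37  2.03 -0.66]
```

Call:
send_rows(
  motion=[
    {"x": 4,"y": 0,"z": 2,"rx": 0,"ry": 0,"rz": 0,"jaw": 0},
    {"x": 4,"y": 0,"z": 2,"rx": 0,"ry": 0,"rz": 0,"jaw": 0},
    {"x": 3,"y": 0,"z": 2,"rx": 0,"ry": 0,"rz": 0,"jaw": 0},
    {"x": 0,"y": 0,"z": 0,"rx": 0,"ry": -0.14,"rz": 0,"jaw": 0},
    {"x": 0,"y": 0,"z": 0,"rx": 0,"ry": -0.14,"rz": 0,"jaw": 0},
  ],
)

```text
clock: 3.1
tool_pos: [0.5755, 0.379, 0.1664]
eef_rot: [0.591, 0.586, -0.401, 0.382]
contact_force: [-0.6, 0.2, -0.2]
opening: 0.005
finger_force: 0.0
```

```bash
python3 -c "
from h import *
st()"
```

```text
t 3.10 tcp [0.5755 0.379  0.1664] nest [-12.7 113.8 156.4] F [-0.6  0.2 -0.2] open 0.01
toolz [-0.026 -0.922 -0.385] tooly [ 1.    -0.021 -0.019] q [-1.    1.52  0.64  0.44  0.21  2.08 -0.63]
```

Call:
send_rows(
  motion=[
    {"x": 0,"y": 0,"z": 0,"rx": 0,"ry": 0.1,"rz": 0,"jaw": 0},
    {"x": 1.1,"y": 0.35,"z": 2.3,"rx": 0,"ry": 0,"rz": 0,"jaw": 0},
    {"x": 1.1,"y": 0.35,"z": 2.3,"rx": 0,"ry": 0,"rz": 0,"jaw": 0},
    {"x": 1.1,"y": 0.35,"z": 2.3,"rx": 0,"ry": 0,"rz": 0,"jaw": 0},
    {"x": 1.1,"y": 0.35,"z": 2.3,"rx": 0,"ry": 0,"rz": 0,"jaw": 0},
  ],
)

```text
clock: 3.6
tool_pos: [0.5896, 0.3181, 0.0887]
eef_rot: [0.613, 0.603, -0.367, 0.355]
contact_force: [-0.1, -0.5, -0.1]
opening: 0.006
finger_force: 0.0
```

Run:
```python
from h import *
st(); snap('scene','s1'); 
b=load('s1')['img'][150:300,250:450,::-1]
cv2.imwrite('pics/s1c.png',cv2.resize(b,None,fx=4,fy=4,interpolation=cv2.INTER_CUBIC))
```

```text
t 3.60 tcp [0.5896 0.3181 0.0887] nest [ 2.7 53.2 78.7] F [-0.1 -0.5 -0.1] open 0.01
toolz [-0.023 -0.878 -0.478] tooly [ 1.    -0.021 -0.008] q [-0.99  1.48  0.59  0.77  0.16  1.72 -0.73]
```

View pics/s1c.png

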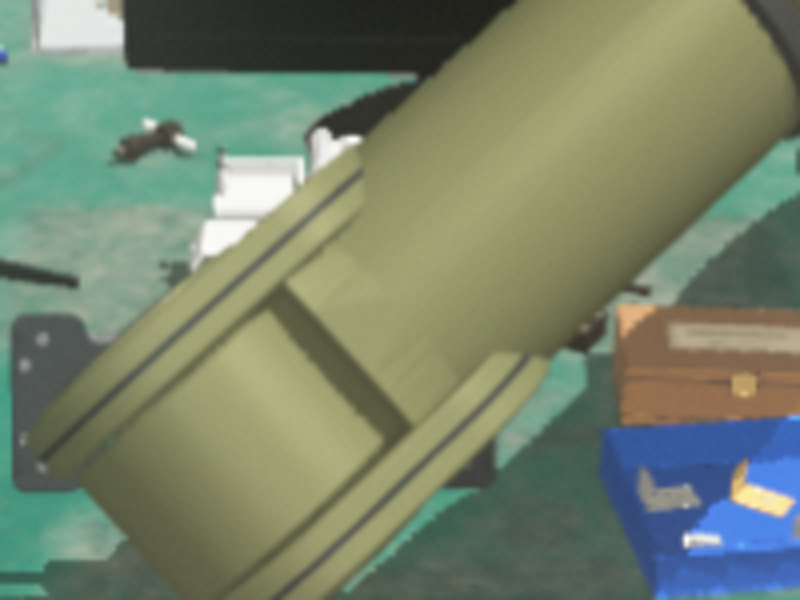

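Call:
send_rows(
  motion=[
    {"x": 0,"y": 0,"z": 0,"rx": 0,"ry": -0.13,"rz": 0,"jaw": 0},
    {"x": 0,"y": 0,"z": 0,"rx": 0,"ry": -0.12,"rz": 0,"jaw": 0},
    {"x": 0.4,"y": -0.1,"z": 0.5,"rx": 0,"ry": 0,"rz": 0,"jaw": 0},
    {"x": 0.4,"y": -0.1,"z": 0.5,"rx": 0,"ry": 0,"rz": 0,"jaw": 0},
    {"x": 0,"y": 0,"z": 0,"rx": 0,"ry": 0,"rz": 0,"jaw": 0},
  ],
)

```text
clock: 4.15
tool_pos: [0.5878, 0.3105, 0.081]
eef_rot: [0.564, 0.554, -0.44, 0.427]
contact_force: [-0.2, -0.8, 0.1]
opening: 0.003
finger_force: 0.0
```

Run:
```python
from h import *
st(); s=snap('wrist','w1'); print(np.round(s['extrinsics'],3).tolist(),s['vertical_fov'])
```

```text
t 4.15 tcp [0.5878 0.3105 0.081 ] nest [ 1.  45.5 71. ] F [-0.2 -0.8  0.1] open 0.00
toolz [-0.024 -0.968 -0.248] tooly [ 1.    -0.023 -0.006] q [-0.98  1.64  0.66  0.58  0.24  1.95 -0.69]
[[1.0, -0.008, 0.021, 0.592], [-0.022, -0.078, 0.997, 0.462], [-0.006, -0.997, -0.078, 0.033], [0.0, 0.0, 0.0, 1.0]] 58.177116387364705
```

View pics/w1.png

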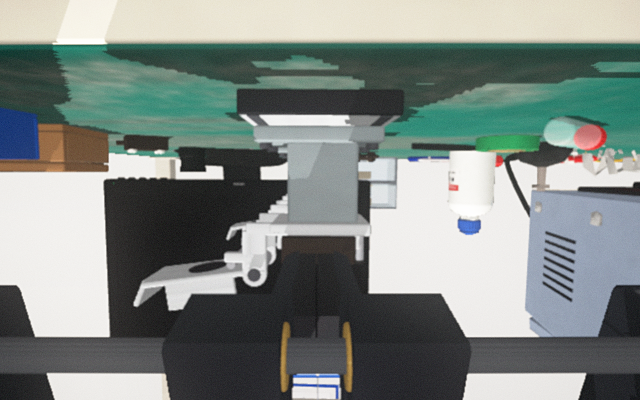

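Run:
```python
from h import *
s=load('w1')
def ony(u,v,y):
    o,d=ray(s,(u,v)); p=o+d*(y-o[1])/d[1]; return np.round(RN.T@(p-A0)*1e3,1)
for n,u,v,y in (('pivot',254,275,.287),('deckL',262,234,.288),('deckR',370,234,.288),('insert bottom L',283,236,.29),('ins bottom R',355,236,.29),('tab',140,303,.28),('railL',238,122,.3165),('railR',403,122,.3165)): print(n,ony(u,v,y))
print(proj(s,np.array([RN@np.array(p)/1e3+A0 for p in ((0,25,54),(0,25,67),(-32,22,74),(-98,17,85))])))
b=s['img'][190:330,120:400][::-1,::-1,::-1]
cv2.imwrite('pics/w1c.png',cv2.resize(np.clip(b.astype(float)*1.6,0,255).astype('uint8'),None,fx=2.8,fy=2.8,interpolation=cv2.INTER_CUBIC))
```

```text
pivot [-28.4  21.4  74.3]
deckL [-24.1  22.5  53.5]
deckR [28.7 23.6 53. ]
insert bottom L [-13.6  24.7  54. ]
ins bottom R [21.2 25.5 53.7]
tab [-89.9  13.1  92.2]
railL [-29.1  50.9   3.2]
railR [36.6 52.3  3. ]
[[311.02549777 236.25369573]
 [310.89829539 262.68963915]
 [246.43845546 274.6314298 ]
 [120.12286444 291.95713459]]
```

View pics/w1c.png

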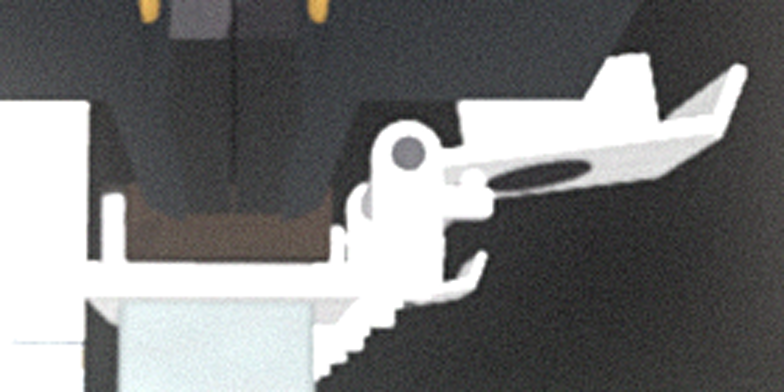

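The wrist view (upside down) shows the fingertips at (318,290) centred on the insert at (318,250), which sticks out over the deck edge. The hinge is at (254,275) and the flag runs to the left. Pushing now.

Call:
send_rows(
  motion=[
    {"x": 0.1,"y": 0.1,"z": 0.4,"rx": 0,"ry": 0,"rz": 0,"jaw": 0},
    {"x": -0.1,"y": 0,"z": 0.4,"rx": 0,"ry": 0,"rz": 0,"jaw": 0},
    {"x": -0.1,"y": 0,"z": 0.4,"rx": 0,"ry": 0,"rz": 0,"jaw": 0},
    {"x": -0.05,"y": 0,"z": 0.2,"rx": 0,"ry": 0,"rz": 0,"jaw": 0},
    {"x": -0.05,"y": 0,"z": 0.2,"rx": 0,"ry": 0,"rz": 0,"jaw": 0},
  ],
)

```text
clock: 4.7
tool_pos: [0.5886, 0.2952, 0.079]
eef_rot: [0.563, 0.553, -0.44, 0.428]
contact_force: [-0.3, 2.6, 3.5]
opening: 0.006
finger_force: 1.7
```

Call:
send_rows(
  motion=[
    {"x": -0.05,"y": 0,"z": 0.2,"rx": 0,"ry": 0,"rz": 0,"jaw": 0},
    {"x": -0.05,"y": 0,"z": 0.2,"rx": 0,"ry": 0,"rz": 0,"jaw": 0},
    {"x": -0.05,"y": 0,"z": 0.2,"rx": 0,"ry": 0,"rz": 0,"jaw": 0},
    {"x": 0,"y": 0,"z": 0,"rx": 0,"ry": 0,"rz": 0,"jaw": 0},
    {"x": 0,"y": 0,"z": 0,"rx": 0,"ry": 0,"rz": 0,"jaw": 0},
  ],
)

```text
clock: 5.2
tool_pos: [0.5881, 0.2886, 0.0774]
eef_rot: [0.563, 0.554, -0.441, 0.427]
contact_force: [0.3, 1.4, 1.0]
opening: 0.005
finger_force: 0.6
```

```bash
sed -i 's/A0=np.array(\[.5858/A0=np.array([.5870/' h.py; python3 -c "
from h import *
st()"
```

```text
t 5.20 tcp [0.5881 0.2886 0.0774] nest [ 0.6 23.7 67.4] F [0.3 1.4 1. ] open 0.00
toolz [-0.023 -0.969 -0.247] tooly [ 1.    -0.022 -0.008] q [-0.99  1.61  0.65  0.69  0.25  1.87 -0.71]
```

Call:
send_rows(
  motion=[
    {"x": -0.05,"y": 0,"z": 0.1,"rx": 0,"ry": 0,"rz": 0,"jaw": 0},
    {"x": -0.05,"y": 0,"z": 0.1,"rx": 0,"ry": 0,"rz": 0,"jaw": 0},
    {"x": -0.05,"y": 0,"z": 0.1,"rx": 0,"ry": 0,"rz": 0,"jaw": 0},
    {"x": 0,"y": 0,"z": 0,"rx": 0,"ry": 0,"rz": 0,"jaw": 0},
    {"x": 0,"y": 0,"z": 0,"rx": 0,"ry": 0,"rz": 0,"jaw": 0},
  ],
)

```text
clock: 5.7
tool_pos: [0.5881, 0.2866, 0.0783]
eef_rot: [0.563, 0.555, -0.44, 0.427]
contact_force: [0.0, 5.6, 0.4]
opening: 0.005
finger_force: 2.7
```

```bash
python3 -c "
from h import *
st()"
```

```text
t 5.70 tcp [0.5881 0.2866 0.0783] nest [ 0.6 21.6 68.3] F [0.  5.6 0.4] open 0.01
toolz [-0.021 -0.968 -0.248] tooly [ 1.    -0.02  -0.007] q [-0.99  1.61  0.65  0.7   0.25  1.85 -0.71]
```

Call:
send_rows(
  motion=[
    {"x": -0.02,"y": 0,"z": 0.1,"rx": 0,"ry": 0,"rz": 0,"jaw": 0},
    {"x": -0.02,"y": 0,"z": 0.1,"rx": 0,"ry": 0,"rz": 0,"jaw": 0},
    {"x": -0.02,"y": 0,"z": 0.1,"rx": 0,"ry": 0,"rz": 0,"jaw": 0},
    {"x": 0,"y": 0,"z": 0,"rx": 0,"ry": 0,"rz": 0,"jaw": 0},
    {"x": 0,"y": 0,"z": 0,"rx": 0,"ry": 0,"rz": 0,"jaw": 0},
  ],
)

```text
clock: 6.2
tool_pos: [0.5881, 0.2863, 0.0782]
eef_rot: [0.563, 0.556, -0.437, 0.427]
contact_force: [-0.7, 14.0, 1.5]
opening: 0.004
finger_force: 7.0
```

```bash
python3 -c "
from h import *
st()"
```

```text
t 6.20 tcp [0.5881 0.2863 0.0782] nest [ 0.6 21.3 68.2] F [-0.7 14.   1.5] open 0.00
toolz [-0.017 -0.967 -0.253] tooly [ 1.    -0.016 -0.006] q [-1.    1.6   0.65  0.71  0.25  1.84 -0.71]
```

Force rose to 14 N with no further motion, so the insert is home. Next I retreat, then go under the flag from the left.

Call:
send_rows(
  motion=[
    {"x": 0,"y": 0,"z": -2.5,"rx": 0,"ry": 0,"rz": 0,"jaw": 0},
    {"x": 0,"y": 0,"z": -2.0,"rx": 0,"ry": 0.13,"rz": 0,"jaw": 0},
    {"x": 1.2,"y": -4.0,"z": 0,"rx": 0,"ry": 0,"rz": 0,"jaw": 0},
    {"x": 1.1,"y": -3.9,"z": 0,"rx": 0,"ry": 0,"rz": 0,"jaw": 0},
    {"x": 0,"y": 0,"z": 0,"rx": 0,"ry": 0,"rz": 0,"jaw": 0},
  ],
)

```text
clock: 6.7
tool_pos: [0.5043, 0.3385, 0.0667]
eef_rot: [0.588, 0.582, -0.405, 0.389]
contact_force: [0.0, 1.2, 0.0]
opening: 0.008
finger_force: 0.0
```

```bash
sed -i 's/,.265,.010/,.263,.010/' h.py
python3 - <<'E'
from h import *
st(); s=snap('wrist','w2')
cv2.imwrite('pics/w2r.png',s['img'][::-1,::-1,::-1])
E
```

```text
t 6.70 tcp [0.5043 0.3385 0.0667] nest [-84.3  73.7  56.7] F [0.  1.2 0. ] open 0.01
toolz [-0.024 -0.929 -0.37 ] tooly [ 1.    -0.02  -0.015] q [-1.12  1.51  0.58  0.89  0.14  1.74 -0.82]
```

View pics/w2r.png

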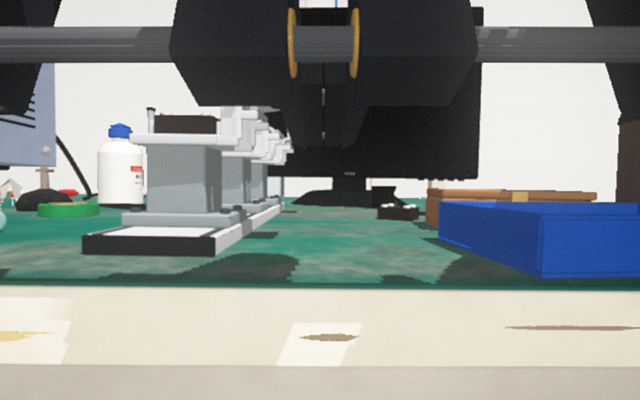

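The rotated wrist view shows the insert in nest_a at (185,123) and the fingers at (325,130), in line with the hidden flag. The blue tray is on the right (440–640, 203–275), so I'll check its clearance.

Run:
```python
from h import *
s=load('w2'); print(np.round(s['extrinsics'][:3,3],3))
g=onz(s,(639-545,399-275),0); print('tray corner',g)
o,d=ray(s,(639-545,399-218)); print('height',(o+d*(g[1]-o[1])/d[1]))
o,d=ray(s,(639-440,399-203)); print('inner corner dir at y=g', o+d*(g[1]-o[1])/d[1],'far', o+d*(.23-o[1])/d[1])
```

```text
[0.508 0.495 0.038]
tray corner [0.41075076 0.34616252 0.        ]
height [0.41189054 0.34616252 0.02426232]
inner corner dir at y=g [0.4566275  0.34616252 0.029985  ] far [0.4161792  0.23       0.02350212]
```

Call:
send_rows(
  motion=[
    {"x": -0.5,"y": 0.15,"z": 1.4,"rx": 0,"ry": 0,"rz": 0,"jaw": 0},
    {"x": -0.5,"y": 0.15,"z": 1.4,"rx": 0,"ry": 0,"rz": 0,"jaw": 0},
    {"x": -0.5,"y": 0.15,"z": 1.4,"rx": 0,"ry": 0,"rz": 0,"jaw": 0},
    {"x": -0.5,"y": 0.15,"z": 1.4,"rx": 0,"ry": 0,"rz": 0,"jaw": 0},
    {"x": 0,"y": 0,"z": 0,"rx": 0,"ry": 0,"rz": 0,"jaw": 0},
  ],
)

```text
clock: 7.25
tool_pos: [0.516, 0.2736, 0.0675]
eef_rot: [0.591, 0.578, -0.405, 0.391]
contact_force: [-0.4, 0.4, 0.2]
opening: 0.003
finger_force: 0.0
```

```bash
cat > arc.py <<'E'
from h import *
import sys
# way points of TCP in nest mm for flag angle; prints tool-frame cm deltas per waypoint from the present pose
s,M,p=st(); z=RN.T@M[:,2]; c=RN.T@(p-A0)*1e3
P=np.array([-32,0,74]); t=-z[2]/np.hypot(z[1],z[2]); al=np.arcsin(t)
for d in map(float,sys.argv[2:]):
    th=np.radians(d); b=9/np.cos(al)+(12*np.tan(al) if d<90 else 0); Rr=float(sys.argv[1])
    off=1.5+17.5*abs(np.sin(th))+b*abs(np.cos(th))
    tip=np.array([P[0]-Rr*np.cos(th)-off*np.sin(th),5,P[2]+Rr*np.sin(th)-off*np.cos(th)])
    w=tip-11*z; dl=M.T@(RN@(w-c))/10; print(d,'nest',np.round(w,1),'tool cm',np.round(dl,2)); c=w
E
python3 arc.py 46 10 25 40 55 70 85 100 115 130
```

```text
t 7.25 tcp [0.516  0.2736 0.0675] nest [-71.2   9.   57.5] F [-0.4  0.4  0.2] open 0.00
toolz [-0.026 -0.93  -0.367] tooly [ 1.    -0.026 -0.006] q [-1.1   1.47  0.6   1.1   0.17  1.57 -0.82]
10.0 nest [-80.5  15.2  67.6] tool cm [-0.71 -0.94 -0.94]
25.0 nest [-82.9  15.2  77.6] tool cm [-0.93 -0.25 -0.36]
40.0 nest [-82.5  15.2  89.4] tool cm [-1.1   0.04 -0.43]
55.0 nest [-78.1  15.2 101.9] tool cm [-1.17  0.43 -0.46]
70.0 nest [-69.2  15.2 113.4] tool cm [-1.08  0.88 -0.43]
85.0 nest [-56.1  15.2 122.1] tool cm [-0.81  1.31 -0.33]
100.0 nest [-44.   15.2 126.9] tool cm [-0.45  1.2  -0.18]
115.0 nest [-31.9  15.2 128.8] tool cm [-0.18  1.21 -0.08]
130.0 nest [-18.5  15.2 126.8] tool cm [0.18 1.34 0.06]
```

Call:
send_rows(
  motion=[
    {"x": 0,"y": -0.9,"z": -0.6,"rx": 0,"ry": 0,"rz": 0,"jaw": 0},
    {"x": -0.7,"y": 0,"z": -0.3,"rx": 0,"ry": 0,"rz": 0,"jaw": 0},
    {"x": -0.9,"y": -0.25,"z": -0.4,"rx": 0,"ry": 0,"rz": 0,"jaw": 0},
    {"x": -1.1,"y": 0.05,"z": -0.4,"rx": 0,"ry": 0,"rz": 0,"jaw": 0},
    {"x": 0,"y": 0,"z": 0,"rx": 0,"ry": 0,"rz": 0,"jaw": 0},
  ],
)

```text
clock: 7.75
tool_pos: [0.505, 0.2837, 0.1004]
eef_rot: [0.591, 0.58, -0.402, 0.391]
contact_force: [-1.4, 1.1, 0.4]
opening: 0.004
finger_force: 0.1
```

```bash
python3 arc.py 46 55 70 85 100 115
python3 - <<'E'
from h import *
a=snap('scene','s2')['img'][120:300,230:470,::-1]; b=snap('top','t2')['img'][160:260,220:380,::-1]
cv2.imwrite('pics/c2.png',np.hstack([cv2.resize(a,(400,300)),cv2.resize(b,(400,300))]))
E
```

```text
t 7.75 tcp [0.505  0.2837 0.1004] nest [-82.4  18.9  90.4] F [-1.4  1.1  0.4] open 0.00
toolz [-0.021 -0.928 -0.371] tooly [ 1.    -0.021 -0.004] q [-1.13  1.42  0.6   1.13  0.18  1.58 -0.81]
55.0 nest [-78.2  15.2 101.9] tool cm [-1.21  0.42 -0.08]
70.0 nest [-69.2  15.2 113.5] tool cm [-1.08  0.89 -0.43]
85.0 nest [-56.1  15.2 122.1] tool cm [-0.81  1.31 -0.32]
100.0 nest [-44.1  15.2 126.9] tool cm [-0.45  1.2  -0.18]
115.0 nest [-32.   15.2 128.8] tool cm [-0.18  1.21 -0.07]
```

View pics/c2.png

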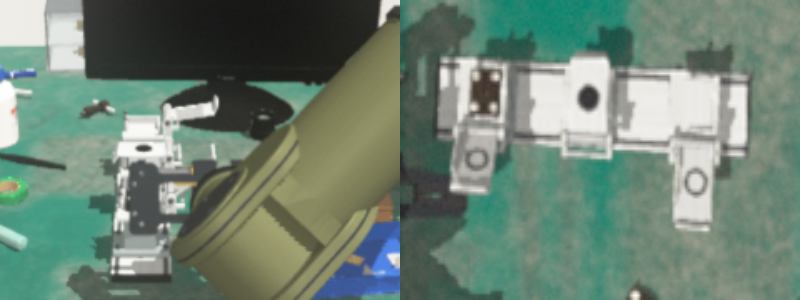

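The left half shows the gripper at the flag. The right half shows flag_a lifted at (473,155), the insert home at (487,92), and flags b and c unchanged.

Call:
send_rows(
  motion=[
    {"x": -1.2,"y": 0.4,"z": -0.2,"rx": 0,"ry": 0,"rz": 0,"jaw": 0},
    {"x": -1.1,"y": 0.9,"z": -0.4,"rx": 0,"ry": 0,"rz": 0,"jaw": 0},
    {"x": -0.8,"y": 1.3,"z": -0.3,"rx": 0,"ry": 0,"rz": 0,"jaw": 0},
    {"x": -0.45,"y": 1.2,"z": -0.2,"rx": 0,"ry": 0,"rz": 0,"jaw": 0},
    {"x": -0.2,"y": 1.2,"z": -0.1,"rx": 0,"ry": 0,"rz": 0,"jaw": 0},
  ],
)

```text
clock: 8.35
tool_pos: [0.5557, 0.2785, 0.1389]
eef_rot: [0.591, 0.579, -0.403, 0.391]
contact_force: [-1.0, -0.3, -0.4]
opening: 0.008
finger_force: 0.5
```

```bash
python3 arc.py 44 120 130 140 150 160 170 180 185
```

```text
t 8.35 tcp [0.5557 0.2785 0.1389] nest [-31.7  14.8 128.9] F [-1.  -0.3 -0.4] open 0.01
toolz [-0.023 -0.929 -0.37 ] tooly [ 1.    -0.023 -0.005] q [-1.06  1.4   0.63  1.01  0.22  1.67 -0.73]
120.0 nest [-28.6  15.2 126.9] tool cm [0.2  0.31 0.03]
130.0 nest [-19.9  15.2 125.4] tool cm [0.14 0.87 0.05]
140.0 nest [-11.2  15.2 121.8] tool cm [0.33 0.87 0.13]
150.0 nest [ -3.2  15.2 116.2] tool cm [0.52 0.81 0.2 ]
160.0 nest [  3.7  15.2 108.7] tool cm [0.69 0.69 0.27]
170.0 nest [ 8.9 15.2 99.6] tool cm [0.85 0.53 0.34]
180.0 nest [12.  15.2 89.3] tool cm [0.96 0.32 0.38]
185.0 nest [13.  15.2 86.9] tool cm [0.22 0.09 0.09]
```

Call:
send_rows(
  motion=[
    {"x": 0.2,"y": 0.3,"z": 0,"rx": 0,"ry": 0,"rz": 0,"jaw": 0},
    {"x": 0.15,"y": 0.85,"z": 0.05,"rx": 0,"ry": 0,"rz": 0,"jaw": 0},
    {"x": 0.35,"y": 0.85,"z": 0.15,"rx": 0,"ry": 0,"rz": 0,"jaw": 0},
    {"x": 0.5,"y": 0.75,"z": 0.2,"rx": 0,"ry": 0,"rz": 0,"jaw": 0},
    {"x": 0.7,"y": 0.6,"z": 0.3,"rx": 0,"ry": 0,"rz": 0,"jaw": 0},
  ],
)

```text
clock: 8.85
tool_pos: [0.5883, 0.2785, 0.117]
eef_rot: [0.59, 0.58, -0.403, 0.391]
contact_force: [-1.5, -0.2, 0.9]
opening: 0.003
finger_force: 0.4
```

```bash
python3 arc.py 40 165 170 175 180
```

```text
t 8.85 tcp [0.5883 0.2785 0.117 ] nest [  1.   15.5 107. ] F [-1.5 -0.2  0.9] open 0.00
toolz [-0.023 -0.929 -0.369] tooly [ 1.    -0.022 -0.006] q [-1.    1.46  0.63  0.87  0.23  1.71 -0.71]
165.0 nest [  2.7  15.2 103.3] tool cm [0.34 0.18 0.17]
170.0 nest [ 5.  15.2 98.9] tool cm [0.41 0.23 0.16]
175.0 nest [ 6.8 15.2 94.2] tool cm [0.44 0.18 0.17]
180.0 nest [ 8.  15.2 89.2] tool cm [0.46 0.13 0.18]
```

Call:
send_rows(
  motion=[
    {"x": 0.35,"y": 0.2,"z": 0.15,"rx": 0,"ry": 0,"rz": 0,"jaw": 0},
    {"x": 0.4,"y": 0.2,"z": 0.15,"rx": 0,"ry": 0,"rz": 0,"jaw": 0},
    {"x": 0.45,"y": 0.2,"z": 0.15,"rx": 0,"ry": 0,"rz": 0,"jaw": 0},
    {"x": 0.45,"y": 0.1,"z": 0.2,"rx": 0,"ry": 0,"rz": 0,"jaw": 0},
    {"x": 0,"y": 0,"z": 0,"rx": 0,"ry": 0,"rz": 0,"jaw": 0},
  ],
)

```text
clock: 9.35
tool_pos: [0.5946, 0.2789, 0.099]
eef_rot: [0.59, 0.58, -0.403, 0.391]
contact_force: [-1.8, 0.5, 2.0]
opening: 0.003
finger_force: 1.3
```

Call:
send_rows(
  motion=[
    {"x": 0.1,"y": 0,"z": 0.05,"rx": 0,"ry": 0,"rz": 0,"jaw": 0},
    {"x": 0.1,"y": 0,"z": 0.05,"rx": 0,"ry": 0,"rz": 0,"jaw": 0},
    {"x": 0,"y": 0,"z": 0,"rx": 0,"ry": 0,"rz": 0,"jaw": 0},
    {"x": 0,"y": 0,"z": 0,"rx": 0,"ry": 0,"rz": 0,"jaw": 0},
    {"x": 0,"y": 0,"z": 0,"rx": 0,"ry": 0,"rz": 0,"jaw": 0},
  ],
)

```text
clock: 9.85
tool_pos: [0.5946, 0.2788, 0.0985]
eef_rot: [0.59, 0.579, -0.403, 0.392]
contact_force: [-2.5, 2.3, 8.1]
opening: 0.005
finger_force: 3.5
```

Call:
send_rows(
  motion=[
    {"x": -1.5,"y": 0,"z": -0.5,"rx": 0,"ry": 0,"rz": 0,"jaw": 0},
    {"x": -3,"y": 0,"z": -2,"rx": 0,"ry": 0,"rz": 0,"jaw": 0},
    {"x": -3,"y": 0,"z": -3,"rx": 0,"ry": 0,"rz": 0,"jaw": 0},
    {"x": -3,"y": 0,"z": -3,"rx": 0,"ry": 0,"rz": 0,"jaw": 0},
    {"x": 0,"y": 0,"z": 0,"rx": 0,"ry": 0,"rz": 0,"jaw": 0},
  ],
)

```text
clock: 10.35
tool_pos: [0.5984, 0.3219, 0.232]
eef_rot: [0.592, 0.581, -0.397, 0.392]
contact_force: [0.4, 1.0, 0.3]
opening: 0.002
finger_force: 0.0
```

Run:
```python
from h import *
st()
w=snap('wrist','w3')['img'][::-1,::-1,::-1]; b=snap('top','t3')['img'][160:340,200:420,::-1]
cv2.imwrite('pics/c3.png',np.hstack([cv2.resize(w,(350,219)),cv2.resize(b,(440,360),interpolation=cv2.INTER_CUBIC)[:219]]))
t0=load('t0');t3=load('t3')
d=cv2.absdiff(t0['img'],t3['img']).max(2); print('changed px box',[ (a.min(),a.max()) for a in np.where(d[100:360,255:460]>60)])
for n in('t0','t3'):
  pass
c=t3['img'][165:245,225:365]; cv2.imwrite('pics/t3c.png',cv2.resize(c[:,:,::-1],None,fx=5,fy=5,interpolation=cv2.INTER_CUBIC))
```

```text
t 10.35 tcp [0.5984 0.3219 0.232 ] nest [ 10.2  59.1 222. ] F [0.4 1.  0.3] open 0.00
toolz [-0.014 -0.926 -0.377] tooly [ 1.    -0.016  0.003] q [-1.    1.38  0.66  0.7   0.27  1.92 -0.59]
changed px box [(np.int64(75), np.int64(243)), (np.int64(0), np.int64(151))]
```

View pics/t3c.png

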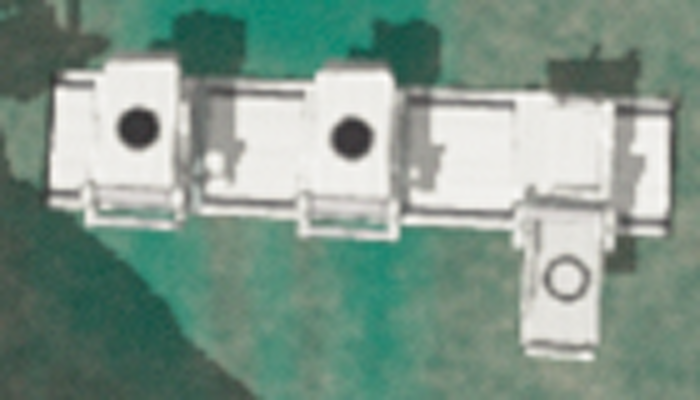

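The top view shows nest_a's flag closed with its solid mark at (137,128), in line with nest_c's at (352,138). Flag_b's ring is still at (566,278). Handing in.

```bash
python3 -c "
from plant import *
print(finish_job())"
```

```text
the job is handed in; nothing more can be done
None
```

The insert in nest_a is pushed home against its stop and its flag is flipped flat, solid mark up; flag_b is still open, flag_c is still closed, no bystander was handled, and the job is handed in at about 10.4 s.

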